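Draw the pusher out of the mincer

TASK

Draw the blue pusher straight up out of the feed tube of the mincer, without dragging or tipping the machine, then set it down standing upright on its foot on the small wooden board and let go of it.

Things in the scene. Friction and masses are not known exactly. Their poses are not given: they have to be found in the camera images.
- mincer: Loose electric meat mincer, 2.4 kg, 212x118x150 mm: white motor housing (to x=+142, 120 high), aluminium head with hole plate (to x=-72), upright aluminium feed tube in a shallow tray (121x108 mm, lip at z=149). Origin: on the worktop below the tube's axis; z up along it. Tube mouth at z=150, bore 43, outside 53 mm. Only the pusher stands higher.
- pusher: Blue round plastic pusher, 119 mm tall, about 0.14 kg. Origin: centre of its flat foot, z towards the grip. Shaft 40 mm thick for z=0-65, collar 52 mm for z=65-71, fluted grip 33 mm for z=71-119. At first its shaft is 65 mm deep in the mincer's tube, collar on the mouth, grip up, 1.5 mm play all round, no catch: it slides straight up, free after 65 mm.
- small_board: Small plain rectangular beech board, empty, lying loose and flat on the worktop, 70x136x16 mm (its x, y, z). Origin: centre of its underside; its top is 16 mm above. Not the long bamboo tray with two mills at the back.

How it is judged:
On the way:
1. the pusher's foot is clear above the mouth of the feed tube, the pusher within 20 degrees of upright (z of pusher in the frame of mincer above 0.153 m and angle between pusher's own z axis and vertical below 0.35 rad), for 0.1 s.
At the end, for the whole second after the job is handed in: The released pusher stands at rest on the small board: foot centre over the board, within 6 mm of its top, grip up, within 10 degrees of upright. The board lies flat on the worktop; the mincer stands upright (6 degrees), at most 40 mm from its start (x of pusher in the frame of small_board between -0.034 and 0.034 m and y of pusher in the frame of small_board between -0.067 and 0.067 m and z of pusher in the frame of small_board between 0.01 and 0.022 m and angle between pusher's own z axis and vertical below 0.17 rad and linear speed of pusher below 0.02 m/s and angle between each of small_board, mincer's own z axis and vertical below 0.1 rad and height (world z) of small_board below 0.01 m and distance of mincer from where it was at the start of the episode below 0.04 m); the robot touches nothing.
It fails at once if the mincer is dragged more than 40 mm, lifted or tipped by more than 8 degrees (distance of mincer from where it was at the start of the episode above 0.04 m or angle between mincer's own z axis and vertical above 0.14 rad).
It fails at once if the pusher is dropped (falls freely from more than about 25 mm) or thrown (contact force between the fingers and pusher below 0.1 N and linear speed of pusher above 0.7 m/s).
It also fails if it takes over 43 s, if anything falls off the work surface, if the arm or the gripper's body presses on something with over 40 N, if the wrist force passes 120 N, or if a joint passes its speed limit or range.

ROBOT

A 6-joint arm with a two-finger parallel gripper is mounted at the origin on a cart in front of the work surface, level with it; the furniture and walls round the work are solid. World frame = base frame: x ahead of the robot, y to its left, z up, the work surface at z = 0. Lengths are in m, angles in rad, forces in N, time in s.
With the tool pointing down it reaches from about 0.3 to 0.775 m from the base axis. Payload 14.6 kg.
Tool frame: the origin (TCP) lies on the centre line of the jaws, within the pads' length; the fingertips stand 8 mm ahead of it and the grasp point (between the pads) lies 11 mm behind it; z points along the fingers, y is the line along which they close (so a half turn about z gives the same grasp; the last joint's range is limited). The gripper opens to 94 mm and grips with 3 to 60 N. Pads are 16 mm wide; open, the fingers measure 119 mm over their backs; the gripper's body (75 mm by 177 mm) begins 78 mm behind the grasp point.
Start: joints at [-1.314, 0.3, 1.521, -0, 1.321, -0.067], TCP at [0.175, -0.521, 0.213] pointing down, gripper open.
Joint ranges: [-3.03, 3.03], [-0.79, 2.21], [0.23, 2.52], [-1.04, 4.18], [0, 3.07], [-2.55, 2.55]. Speed limits (rad/s): [2.22, 2.22, 2.57, 3.14, 3.14, 3.14].

INTERFACE

Orientations are given as a rotation vector (axis times angle).
In Python, from bench import bot gives the robot as it stands.
- The arm moves only by the tool carry_out, never from a script. Its argument "steps" is a list of rows, each a list of 7 numbers: the turn, a rotation vector about the world's x, y, z in a scale on which 1.0 is pi rad, then the shift along the world's x, y, z in parts of the range, where 1.0 means 0.4 m, then the opening, from 0 (shut) to 1 (fully open). A call has 1 to 10 rows; each row is the pose to reach, as a shift and turn from the pose commanded when the call began; what a row does not reach only later rows make up. A row lasts 1/10 s, in which the tool goes at most 50 mm and 8.59 degrees, less where a joint would pass 70% of its speed; a pose out of reach is approached as far as the arm can. A call with a gripper value outside its range is refused whole. The fingers move at their own pace and stop on an object; "newtons" is the grip in N (left out, the last holds). Time passes only in rows, so rows that repeat a pose let the fingers close. It gives the time, the measured TCP pose, the force, the opening and the grip force at its end, in the units of the state.
- bot.get_obs(): the state, without advancing time (a new reading comes with each control period).
- bot.grab_frame(name): name is "scene" or "top" or "wrist"; returns the picture (420x560x3 uint8, red, green, blue); there is no depth.
- bot.camera_params(name): a dict with "fx", "fy", "cx", "cy" (pixels), "R" (3x3) and "t" (3): a world point X has camera coordinates R X + t. Camera axes: x right, y down, z forward; pixel columns grow to the right and rows downward; lengths in m; the calibration is good to about 2 mm. The wrist camera is an equidistant fisheye: a pixel r from the principal point sees the ray r / f radians off the axis. A picture is of the moment at which its call begins: read the wrist's pose just before it. camera_params takes no time and is no camera call; for the wrist camera it gives the pose at the moment of the call.
- bot.sign_off(): hands the job in; it is judged then, once.
Trained networks look in the newest picture that a camera, given by its name, has taken for a name from the list of things; names that differ only in an ending like _2 or _b are one class to them, and where a whole thing is asked for, a point or a joint stands for the part that bears it (a point fixed in the world has none). Each returns a list of dicts, best first, with "conf" (0 to 1); they miss things now and then, are a little off and sometimes report something else, mostly with a low value. They report only what shows in the picture. A call takes as long as a camera call.
- bot.boxes_of(camera, query): "bbox" ([left, top, right, bottom] in pixels, round what is visible of it).
The state is a dict: "time": time; "qpos": joint angles; "qvel": joint speeds; "joint_torque": joint torques, N m; "eef_pos": TCP position; "orientation": TCP orientation; "contact_force": force on the tool from outside, world axes, zero at the start; "ft_torque": the same for the moment, N m; "finger_gap": finger opening in m; "grip_force": force on a finger pad.
Only numpy, scipy, OpenCV 4.12 (cv2) and the standard library are available. Lean on these libraries where they do the work, as an engineer would, in place of code of your own. Each camera call takes 0.05 s, during which the arm holds its last target. There are 200 camera calls.

## Working session

There is one attempt and no reset: what is moved stays moved. The work goes in short steps, Python scripts to look and compute and a tool call to move; the robot and the scene stay as the last step left them, time stands still between calls to the robot, and variables do not carry over. Pictures are saved under pics/ and viewed, at most 10 in all, crops included, and the job is handed in when it is done.

Besides the shell and the picture viewer there is one more tool, called after ">>>" in YAML: its name, and indented under it one key for each argument. carry_out: Moves the arm, as the interface text tells. Its arguments: {"type":"object","properties":{"steps":{"type":"array"},"newtons":{"type":"number"}},"required":["steps"]}

```bash
mkdir -p pics
cat > h.py <<'E'
import numpy as np, cv2
from bench import bot
def look(cam, save=None):
    p=bot.camera_params(cam); im=bot.grab_frame(cam)
    if save: cv2.imwrite('pics/'+save, im[:,:,::-1])
    return im,p
def ray(p,u,v,fish=False):
    x=(u-p['cx'])/p['fx']; y=(v-p['cy'])/p['fy']
    if fish:
        r=np.hypot(x,y); d=np.array([np.sin(r)*x/r,np.sin(r)*y/r,np.cos(r)])
    else: d=np.array([x,y,1.]); d/=np.linalg.norm(d)
    R=np.array(p['R']); return -R.T@np.array(p['t']), R.T@d
def atz(p,u,v,z,fish=False):
    o,d=ray(p,u,v,fish); return o+d*(z-o[2])/d[2]
def meet(*rs):
    A=np.zeros((3,3));b=np.zeros(3)
    for o,d in rs:
        M=np.eye(3)-np.outer(d,d);A+=M;b+=M@o
    x=np.linalg.solve(A,b); return x,[np.linalg.norm((np.eye(3)-np.outer(d,d))@(x-o)) for o,d in rs]
E
python3 - <<'E'
from h import *
ims=[]
for c in ['scene','top','wrist']:
    im,p=look(c,c+'0.png')
    print(c,-np.array(p['R']).T@p['t'],p['fx'],np.array(p['R']).round(2).tolist())
    for q in ['mincer','pusher','small_board']:
        print(q,[(np.round(b['bbox'],1).tolist(),round(b['conf'],2)) for b in bot.boxes_of(c,q)[:3]])
print(bot.get_obs())
E
```

```text
scene [0.03804818 0.46200459 0.61075556] 397.58661165828374 [[-0.7, -0.72, -0.01], [-0.44, 0.43, -0.79], [0.57, -0.55, -0.61]]
mincer [([275.9, 145.8, 375.6, 228.5], 0.94)]
pusher [([331.4, 140.0, 354.3, 170.3], 0.74)]
small_board [([189.0, 276.9, 258.8, 313.5], 0.8)]
top [0.06237158 0.10893018 0.80316223] 403.4950007265115 [[-0.22, -0.98, -0.01], [-0.82, 0.19, -0.54], [0.53, -0.11, -0.84]]
mincer [([309.3, 146.3, 363.8, 215.0], 0.7)]
pusher []
small_board [([175.7, 229.8, 241.8, 281.5], 0.73)]
wrist [ 0.239789   -0.49891885  0.38474516] 325.19226210127806 [[0.32, -0.95, 0.0], [-0.92, -0.31, 0.24], [-0.23, -0.08, -0.97]]
mincer []
pusher []
small_board []
{'time': 0.6, 'qpos': array([-1.31359701e+00,  2.99894977e-01,  1.52102562e+00, -2.55967806e-05,
        1.32072370e+00, -6.66098669e-02]), 'qvel': array([-3.15927943e-05, -3.84956394e-04, -2.52262306e-05,  1.65596029e-03,
        1.31683524e-03,  1.13186074e-03]), 'joint_torque': array([-2.59420165e-03, -5.31488979e+01, -3.52828395e+01,  7.07646227e-02,
        2.13379489e-02, -5.06220047e-06]), 'eef_pos': array([ 0.17497807, -0.52139533,  0.21343749]), 'orientation': array([-3.10045707e+00, -5.06420933e-01,  4.64974543e-05]), 'contact_force': array([ 0.07593365, -0.11771782, -0.51485382]), 'ft_torque': array([-0.00548342,  0.03125238, -0.0427973 ]), 'grip_force': 0.0, 'finger_gap': 0.09390455490326202}
```

Run:
```python
import cv2,numpy as np
a=cv2.imread('pics/scene0.png');b=cv2.imread('pics/top0.png')
c=lambda im:cv2.resize(im[110:335,150:400],(400,360),interpolation=cv2.INTER_CUBIC)
cv2.imwrite('pics/c0.png',np.vstack([np.hstack([c(a),c(b)]),np.hstack([cv2.resize(a,(320,240)),cv2.resize(b,(320,240)),np.zeros((240,160,3),np.uint8)])]))
```

```text
(no output)
```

View pics/c0.png

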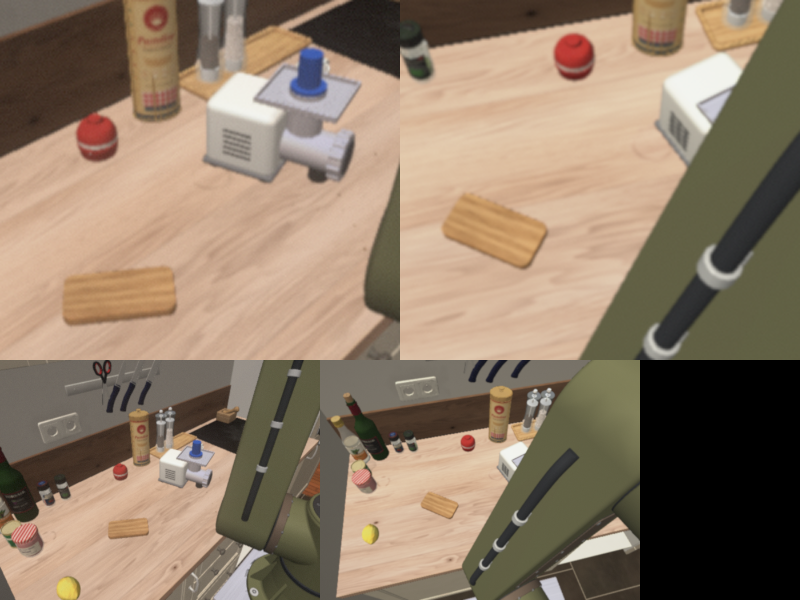

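The scene view shows the blue pusher at about (344,153), the mincer, and the board at (224,295). In the top view the arm hides the pusher, but the board shows at (209,256). Next: rough positions.

```bash
cat >> h.py <<'E'
def blue(im):
    h=cv2.cvtColor(im,cv2.COLOR_RGB2HSV); m=cv2.inRange(h,(105,120,50),(128,255,255))
    n,l,s,c=cv2.connectedComponentsWithStats(m)
    return m,[(s[i].tolist(),c[i].round(1).tolist()) for i in np.argsort(-s[1:,4])[:3]+1]
E
python3 - <<'E'
from h import *
for c in ['scene','top','wrist']:
    im=cv2.imread(f'pics/{c}0.png')[:,:,::-1].copy();p=bot.camera_params(c)
    print(c,blue(im)[1])
    if c=='scene':
        print('pusher grip top z.216',atz(p,343.5,142,.216), 'collar',atz(p,342,165,.153))
        print('head end',atz(p,150+345*.625,110+155*.625,.06),'housing corner',atz(p,150+207*.625,110+160*.625,0))
    B={'scene':[(63,295),(176,268),(175,312),(67,323)],'top':[(443,232),(470,194),(546,234),(525,267)]}
    if c in B: print('board',[atz(p,150+(u-(400 if c=='top' else 0))*.625,110+v*.625,.016 if i!=3 else .016).round(3).tolist() for i,(u,v) in enumerate(B[c])])
E
```

```text
scene [([332, 141, 22, 28, 287], [342.8, 155.2]), ([338, 157, 1, 1, 1], [338.0, 157.0]), ([347, 156, 1, 1, 1], [347.0, 156.0])]
pusher grip top z.216 [ 0.48675002 -0.16294567  0.216     ] collar [ 0.49226605 -0.1739841   0.153     ]
head end [ 0.42805874 -0.19384162  0.06      ] housing corner [ 0.61670418 -0.09899318  0.        ]
board [[0.531, 0.23, 0.016], [0.467, 0.102, 0.016], [0.416, 0.15, 0.016], [0.492, 0.25, 0.016]]
top []
board [[0.499, 0.242, 0.016], [0.55, 0.2, 0.016], [0.464, 0.106, 0.016], [0.422, 0.141, 0.016]]
wrist []
```

The rows are not in the units I measure in: shifts go in shares of 0.4 m and turns go in shares of pi rad. I convert before sending: 330 mm / 400 = 0.825, 275 mm / 400 = 0.6875.

>>> carry_out:
  steps:
    - [0,0,0,0.025,0.0375,0.1,1]
    - [0,0,0,0.075,0.1,0.2,1]
    - [0,0,0,0.15,0.1875,0.2625,1]
    - [0,0,0,0.225,0.275,0.275,1]
    - [0,0,0,0.3,0.365,0.275,1]
    - [0,0,0,0.38,0.455,0.275,1]
    - [0,0,0,0.46,0.55,0.275,1]
    - [0,0,0,0.54,0.645,0.275,1]
    - [0,0,0,0.62,0.74,0.275,1]
    - [0,0,0,0.6875,0.825,0.275,1]
  newtons: 25

```text
time: 1.6
eef_pos: [0.4511, -0.1893, 0.3236]
orientation: [3.1, 0.507, 0.001]
contact_force: [0.8, -1.5, -0.2]
finger_gap: 0.0934
grip_force: 0.0
```

Run:
```python
from h import *
print(bot.get_obs()['eef_pos'],bot.get_obs()['time'])
V={}
for c in ['wrist','top','scene']:
    im,p=look(c,c+'1.png'); print(c,blue(im)[1][:2], [(np.round(b['bbox'],1).tolist(),round(b['conf'],2)) for b in bot.boxes_of(c,'pusher')[:2]])
print(-np.array(bot.camera_params('wrist')['R']).T@bot.camera_params('wrist')['t'])
a=[cv2.imread(f'pics/{c}1.png') for c in ['wrist','top']]
cv2.imwrite('pics/c1.png',np.hstack([cv2.resize(x,(400,300)) for x in a]))
```

```text
[ 0.45110812 -0.18932377  0.3236268 ] 1.6
wrist [([261, 133, 49, 49, 1848], [285.3, 156.8])] [([262.1, 135.3, 310.7, 184.5], 0.67)]
top [([362, 160, 17, 32, 269], [370.4, 176.4])] [([362.9, 163.7, 380.3, 193.4], 0.6)]
scene [([338, 141, 13, 19, 138], [343.4, 147.2]), ([332, 159, 22, 10, 115], [342.1, 164.7])] [([333.5, 139.1, 357.2, 173.1], 0.72)]
[ 0.51432942 -0.16970578  0.4948474 ]
```

View pics/c1.png

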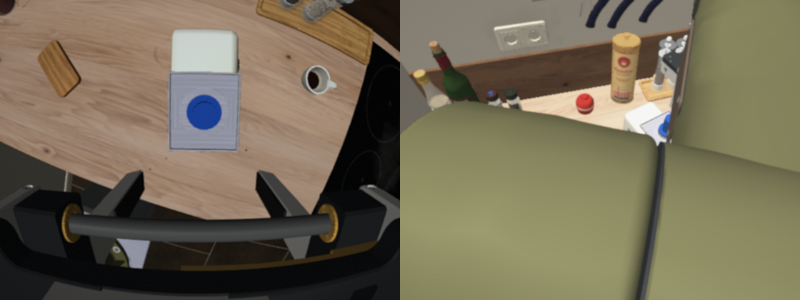

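The wrist view shows the pusher as concentric blue circles at (285,157), the tray around it, the mincer aligned with the tool, and the board at (84,97). The top view is mostly hidden by the arm. I'll triangulate the collar and the grip top, and measure the board.

Run:
```python
from h import *
pw=bot.camera_params('wrist'); ps=bot.camera_params('scene'); pt=bot.camera_params('top')
# collar from wrist x scene0 mask widest rows
m0=blue(cv2.imread('pics/scene0.png')[:,:,::-1].copy())[0]
for r in range(139,171):
    x=np.where(m0[r,325:360])[0]
    if len(x): print(r,x[0]+325,x[-1]+325,end='; ')
print()
for z in (.150,.156,.204): print(z,atz(pw,285.3,157.0,z,True).round(4))
for v in (161,163): print('collar tri',meet(ray(pw,285.3,157.,True),ray(ps,342.8,v)))
# board colour in wrist
im=cv2.imread('pics/wrist1.png'); h=cv2.cvtColor(im,cv2.COLOR_BGR2HSV)
print([(b['bbox'],b['conf']) for b in bot.boxes_of('wrist','small_board')])
c1=cv2.resize(im[40:150,30:130],(400,440),interpolation=cv2.INTER_CUBIC); c2=cv2.resize(im[100:230,230:345],(389,440),interpolation=cv2.INTER_CUBIC)
cv2.imwrite('pics/c2.png',np.hstack([c1,c2]))
```

```text
141 340 347; 142 339 349; 143 339 350; 144 338 350; 145 338 350; 146 338 350; 147 339 349; 148 339 349; 149 339 347; 150 338 347; 151 338 346; 152 338 348; 153 338 347; 154 339 346; 155 339 345; 156 340 347; 157 338 344; 158 341 345; 159 335 345; 160 333 342; 161 333 352; 162 332 352; 163 332 353; 164 332 353; 165 333 352; 166 334 352; 167 335 351; 168 338 349; 
0.15 [ 0.4934 -0.1833  0.15  ]
0.156 [ 0.4938 -0.1831  0.156 ]
0.204 [ 0.4967 -0.1812  0.204 ]
collar tri (array([ 0.49515395, -0.18203584,  0.15874057]), [np.float64(0.001501848734421573), np.float64(0.0015018487344215313)])
collar tri (array([ 0.49480492, -0.18226821,  0.15363988]), [np.float64(0.001451245139275199), np.float64(0.0014512451392751276)])
[([53.3, 57.4, 116.2, 135.5], 0.71)]
```

View pics/c2.png

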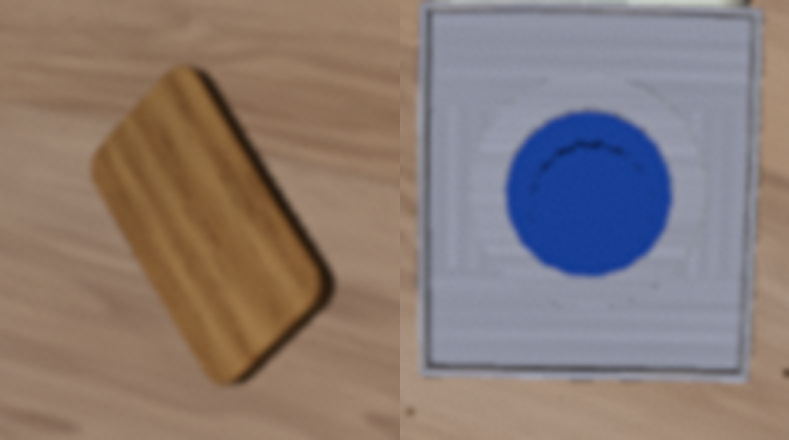

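The crop shows the board's top face with its centre at about (82,95.5), and the grip-top ring at about (287.4,160.3) inside the collar circle.

Run:
```python
from h import *
pw=bot.camera_params('wrist'); ps=bot.camera_params('scene'); pt=bot.camera_params('top')
print('grip top',atz(pw,287.4,160.3,.204,True),meet(ray(pw,287.4,160.3,True),ray(ps,344.5,144)))
b=[meet(ray(pw,82,95.5,True),ray(ps,224,110+296*.625)),meet(ray(pw,82,95.5,True),ray(pt,150+95*.625,110+230*.625)),
   meet(ray(ps,224,110+296*.625),ray(pt,150+95*.625,110+230*.625))]
print('board',b); print(atz(pw,82,95.5,.016,True))
print([atz(pw,30+u/4,40+v/4,.016,True).round(3).tolist() for u,v in [(190,55),(85,165),(220,392),(335,280)]])
```

```text
grip top [ 0.49441512 -0.1841352   0.204     ] (array([ 0.49569554, -0.18312082,  0.20050527]), [np.float64(0.0019193179433826966), np.float64(0.0019193179433826804)])
board [(array([0.48933073, 0.17596455, 0.00351898]), [np.float64(0.001974483739114825), np.float64(0.001974483739114871)]), (array([0.48882771, 0.17261114, 0.00772981]), [np.float64(0.0012099707652262085), np.float64(0.0012099707652261289)]), (array([ 0.4951221 ,  0.17422803, -0.00173421]), [np.float64(0.00013312249916461936), np.float64(0.00013312249916486193)])]
[0.48849857 0.16570691 0.016     ]
[[0.556, 0.201, 0.016], [0.5, 0.244, 0.016], [0.421, 0.138, 0.016], [0.479, 0.095, 0.016]]
```

Converted, -152 mm / 400 = -0.38, -138 mm / 400 = -0.345.

>>> carry_out:
  steps:
    - [0,0,0,0.075,0.01,-0.05,1]
    - [0,0,0,0.1075,0.015,-0.125,1]
    - [0,0,0,0.1075,0.015,-0.2125,1]
    - [0,0,0,0.1075,0.015,-0.2875,1]
    - [0,0,0,0.1075,0.015,-0.345,1]
    - [0,0,0,0.1075,0.015,-0.38,1]
    - [0,0,0,0.1075,0.015,-0.38,1]

```text
time: 2.65
eef_pos: [0.4917, -0.1862, 0.1698]
orientation: [-3.099, -0.503, 0.004]
contact_force: [-0.3, 0.4, 0.5]
finger_gap: 0.0941
grip_force: 0.0
```

Run:
```python
from h import *
im,p=look('wrist','wrist2.png'); ims,_=look('scene','scene2.png'); print(bot.get_obs()['eef_pos'],bot.get_obs()['contact_force'],blue(im)[1][:1])
cv2.imwrite('pics/c3.png',np.hstack([cv2.resize(im,(400,300)),cv2.resize(ims[80:240,260:460],(375,300))])[:,:,::-1])
```

```text
[ 0.49285207 -0.18628175  0.17214695] [-0.82663969 -0.33985045  0.05801913] [([231, 198, 85, 107, 6206], [271.4, 251.4])]
```

View pics/c3.png

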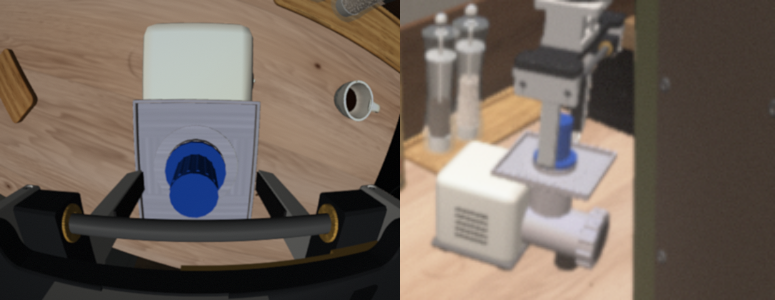

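The pusher's grip at (194,190) in the half-size view sits between the fingers, about 3 mm left of their midline, and the fingers are clear of the tray. I'll correct by 3 mm and grip.

Converted, 3 mm / 400 = 0.0075, 1 mm / 400 = 0.0025.

>>> carry_out:
  steps:
    - [0,0,0,0.0025,0.0075,0,1]
    - [0,0,0,0.0025,0.0075,0,0]
    - [0,0,0,0.0025,0.0075,0,0]
    - [0,0,0,0.0025,0.0075,0,0]
    - [0,0,0,0.0025,0.0075,0,0]
    - [0,0,0,0.0025,0.0075,0,0]
    - [0,0,0,0.0025,0.0075,0,0]
    - [0,0,0,0.0025,0.0075,0,0]
  newtons: 25

```text
time: 3.55
eef_pos: [0.494, -0.1824, 0.1714]
orientation: [-3.1, -0.506, 0.0]
contact_force: [0.4, 0.6, -0.2]
finger_gap: 0.0414
grip_force: 0.0
```

>>> carry_out:
  steps:
    - [0,0,0,0,0,0,0]
    - [0,0,0,0,0,0,0]
    - [0,0,0,0,0,0,0]
    - [0,0,0,0,0,0,0]

```text
time: 3.95
eef_pos: [0.494, -0.1824, 0.1714]
orientation: [-3.1, -0.506, 0.0]
contact_force: [0.1, 0.4, 0.1]
finger_gap: 0.0316
grip_force: 25.0
```

Gripped at 32 mm with no side force. Now a slow lift.

>>> carry_out:
  steps:
    - [0,0,0,0,0,0.01,0]
    - [0,0,0,0,0,0.025,0]
    - [0,0,0,0,0,0.045,0]
    - [0,0,0,0,0,0.065,0]
    - [0,0,0,0,0,0.085,0]

```text
time: 4.45
eef_pos: [0.4941, -0.1824, 0.2064]
orientation: [3.1, 0.506, 0.001]
contact_force: [-0.3, 0.6, -1.3]
finger_gap: 0.0318
grip_force: 25.0
```

Converted, 70 mm / 400 = 0.175, 65 mm / 400 = 0.1625.

>>> carry_out:
  steps:
    - [0,0,0,0,0,0.025,0]
    - [0,0,0,0,0,0.05,0]
    - [0,0,0,0,0,0.075,0]
    - [0,0,0,0,0,0.105,0]
    - [0,0,0,0,0,0.1375,0]
    - [0,0,0,0,0,0.1625,0]
    - [0,0,0,0,0,0.175,0]
    - [0,0,0,0,0,0.175,0]

```text
time: 5.25
eef_pos: [0.4941, -0.1825, 0.2761]
orientation: [3.1, 0.506, 0.001]
contact_force: [0.9, -0.1, -1.4]
finger_gap: 0.0314
grip_force: 25.0
```

Run:
```python
from h import *
im,p=look('wrist','wrist3.png'); ims,_=look('scene','scene3.png'); o=bot.get_obs();print(o['eef_pos'],o['contact_force'],o['qpos'])
cv2.imwrite('pics/c4.png',np.hstack([cv2.resize(im,(400,300)),cv2.resize(ims[80:240,260:460],(375,300))])[:,:,::-1])
```

```text
[ 0.4938742  -0.18236862  0.27503495] [-0.70026776  0.19805059 -1.28880901] [-4.23302661e-01  2.06498440e-01  1.49464403e+00 -6.37335243e-06
  1.44108761e+00  8.23687762e-01]
```

View pics/c4.png

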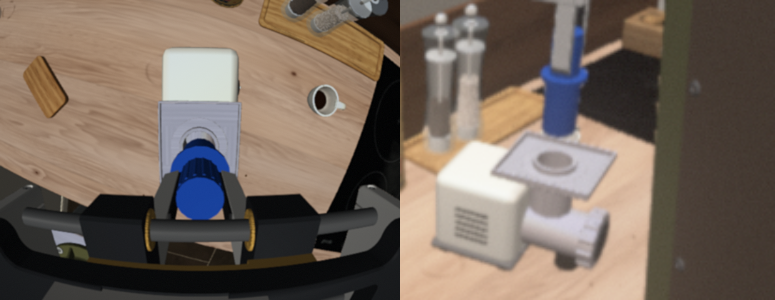

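The pusher hangs upright and clear of the tube, and the mincer has not moved. I'll go towards the board and re-measure it from partway.

Converted, 200 mm / 400 = 0.5, 195 mm / 400 = 0.4875.

>>> carry_out:
  steps:
    - [0,0,0,0,0.025,0,0]
    - [0,0,0,0,0.075,0,0]
    - [0,0,0,0,0.145,0,0]
    - [0,0,0,0,0.225,0,0]
    - [0,0,0,0,0.305,0,0]
    - [0,0,0,0,0.385,0,0]
    - [0,0,0,0,0.45,0,0]
    - [0,0,0,0,0.4875,0,0]
    - [0,0,0,0,0.5,0,0]
    - [0,0,0,0,0.5,0,0]

```text
time: 6.35
eef_pos: [0.4938, 0.0181, 0.2752]
orientation: [-3.1, -0.508, 0.001]
contact_force: [-0.5, -0.6, -1.5]
finger_gap: 0.0315
grip_force: 25.0
```

Run:
```python
from h import *
im,p=look('wrist','wrist4.png'); b=bot.boxes_of('wrist','small_board'); print(bot.get_obs()['eef_pos'],b)
l,t,r,d=[int(v) for v in b[0]['bbox']]; print(atz(p,(l+r)/2,(t+d)/2,.016,True))
l-=15;t-=15
cv2.imwrite('pics/c5.png',cv2.resize(im[t:t+150,l:l+150],(600,600),interpolation=cv2.INTER_CUBIC)[:,:,::-1]); print(l,t)
ims,ps=look('scene','scene4.png'); print(bot.boxes_of('scene','small_board'))
```

```text
[0.49390141 0.01716028 0.27528599] [{'bbox': [126.7, 103.3, 217.7, 203.7], 'conf': 0.74}]
[0.49074149 0.17367142 0.016     ]
111 88
[{'bbox': [187.1, 279.2, 258.6, 312.8], 'conf': 0.71}]
```

View pics/c5.png

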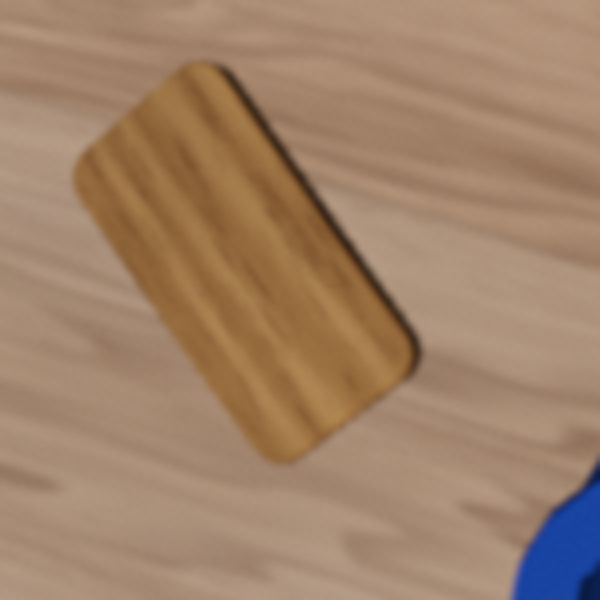

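The board is centred at about (172,153.5) in the full image, which gives (0.491,0.174). It lies empty. I'll go over it and partway down.

Converted, 157 mm / 400 = 0.3925, -150 mm / 400 = -0.375.

>>> carry_out:
  steps:
    - [0,0,0,0,0.0375,0,0]
    - [0,0,0,-0.005,0.1125,0,0]
    - [0,0,0,-0.0075,0.2,0,0]
    - [0,0,0,-0.01,0.2875,0,0]
    - [0,0,0,-0.01,0.3625,-0.025,0]
    - [0,0,0,-0.01,0.3925,-0.0875,0]
    - [0,0,0,-0.01,0.3925,-0.175,0]
    - [0,0,0,-0.01,0.3925,-0.2625,0]
    - [0,0,0,-0.01,0.3925,-0.3375,0]
    - [0,0,0,-0.01,0.3925,-0.375,0]

```text
time: 7.55
eef_pos: [0.4892, 0.1737, 0.1228]
orientation: [3.1, 0.505, -0.005]
contact_force: [-0.1, -0.6, -1.7]
finger_gap: 0.0316
grip_force: 25.0
```

>>> carry_out:
  steps:
    - [0,0,0,0,0,0,0]
    - [0,0,0,0,0,-0.01,0]
    - [0,0,0,0,0,-0.02,0]
    - [0,0,0,0,0,-0.03,0]
    - [0,0,0,0,0,-0.035,0]
    - [0,0,0,0,0,-0.035,0]

```text
time: 8.15
eef_pos: [0.4899, 0.1746, 0.1114]
orientation: [3.1, 0.506, -0.0]
contact_force: [0.9, 0.5, -2.0]
finger_gap: 0.0316
grip_force: 25.0
```

Run:
```python
from h import *
im,p=look('wrist','wrist5.png'); ims,ps=look('scene','scene5.png'); o=bot.get_obs(); print(o['eef_pos'],o['contact_force'],o['orientation'])
cv2.imwrite('pics/c6.png',np.hstack([cv2.resize(im,(400,300)),cv2.resize(ims[200:340,140:320],(386,300),interpolation=cv2.INTER_CUBIC)])[:,:,::-1])
```

```text
[0.49006494 0.17462765 0.11164119] [-0.16234326 -0.02963738 -1.45937628] [-3.10046939e+00 -5.06462852e-01 -4.38055605e-04]
```

View pics/c6.png

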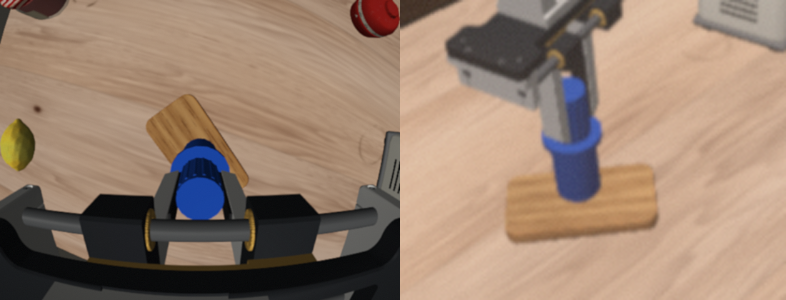

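The foot hangs over the middle of the board, a few mm above it: foot at (578,195) and board centre at (582,203) in the crop. I'll lower it slowly until it touches.

Converted, -7 mm / 400 = -0.0175, -6 mm / 400 = -0.015.

>>> carry_out:
  steps:
    - [0,0,0,0,0,-0.005,0]
    - [0,0,0,0,0,-0.01,0]
    - [0,0,0,0,0,-0.015,0]
    - [0,0,0,0,0,-0.0175,0]
    - [0,0,0,0,0,-0.0175,0]

```text
time: 8.75
eef_pos: [0.4899, 0.1746, 0.1042]
orientation: [3.101, 0.506, -0.001]
contact_force: [0.0, -0.0, -1.7]
finger_gap: 0.0316
grip_force: 25.0
```

Converted, -2 mm / 400 = -0.005, -1 mm / 400 = -0.0025.

>>> carry_out:
  steps:
    - [0,0,0,0,0,-0.0025,0]
    - [0,0,0,0,0,-0.005,0]
    - [0,0,0,0,0,-0.005,0]

```text
time: 9.05
eef_pos: [0.49, 0.1746, 0.1025]
orientation: [-3.1, -0.506, -0.0]
contact_force: [0.8, 0.2, -2.0]
finger_gap: 0.0314
grip_force: 25.0
```

>>> carry_out:
  steps:
    - [0,0,0,0,0,-0.0013,0]
    - [0,0,0,0,0,-0.0025,0]
    - [0,0,0,0,0,-0.0025,0]

```text
time: 9.35
eef_pos: [0.4903, 0.1747, 0.1024]
orientation: [-3.1, -0.506, -0.002]
contact_force: [-3.4, -1.0, 8.5]
finger_gap: 0.0313
grip_force: 25.0
```

The foot is in contact. Release, then retreat straight up.

Converted, 0.5 mm / 400 = 0.0013.

>>> carry_out:
  steps:
    - [0,0,0,0,0,0.0013,0]
    - [0,0,0,0,0,0.0013,0.5]
    - [0,0,0,0,0,0.0013,1]
    - [0,0,0,0,0,0.0013,1]
    - [0,0,0,0,0,0.0013,1]
    - [0,0,0,0,0,0.0013,1]
    - [0,0,0,0,0,0.0013,1]
    - [0,0,0,0,0,0.0013,1]
    - [0,0,0,0,0,0.0013,1]

```text
time: 10.25
eef_pos: [0.49, 0.1746, 0.102]
orientation: [3.1, 0.506, 0.0]
contact_force: [-0.2, 0.6, -0.4]
finger_gap: 0.0916
grip_force: 0.0
```

Converted, 140 mm / 400 = 0.35, 130 mm / 400 = 0.325.

>>> carry_out:
  steps:
    - [0,0,0,0,0,0.0125,1]
    - [0,0,0,0,0,0.05,1]
    - [0,0,0,0,0,0.1125,1]
    - [0,0,0,0,0,0.1875,1]
    - [0,0,0,0,0,0.2625,1]
    - [0,0,0,0,0,0.325,1]
    - [0,0,0,0,0,0.35,1]
    - [0,0,0,0,0,0.35,1]

```text
time: 11.05
eef_pos: [0.4903, 0.1747, 0.2429]
orientation: [-3.1, -0.506, -0.003]
contact_force: [0.1, 0.1, -1.1]
finger_gap: 0.0937
grip_force: 0.0
```

Run:
```python
from h import *
im,p=look('wrist','wrist6.png'); ims,ps=look('scene','scene6.png'); o=bot.get_obs(); print(o['eef_pos'],o['contact_force'],o['finger_gap'],o['time'])
cv2.imwrite('pics/c7.png',np.hstack([cv2.resize(im,(400,300)),cv2.resize(ims[120:340,120:390],(368,300),interpolation=cv2.INTER_CUBIC)])[:,:,::-1])
```

```text
[0.48963917 0.17448438 0.24072763] [-0.44819523 -0.04454176 -0.34719018] 0.094124537181178 11.15
```

View pics/c7.png

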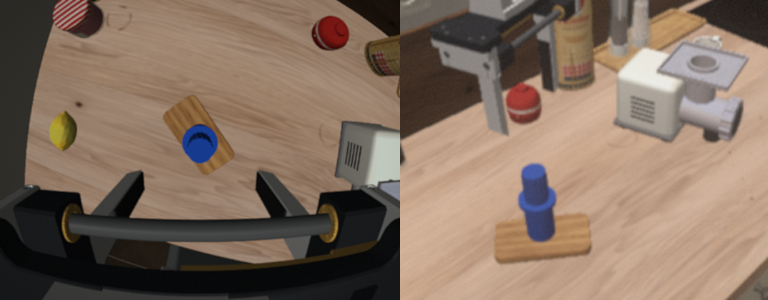

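The pusher stands upright in the middle of the board at (540,235), the gripper is clear of it, and the mincer is in place.

```bash
python3 -c "
from bench import bot
print(bot.sign_off())"
```

```text
the job is handed in; nothing more can be done
None
```

I drew the pusher straight up out of the tube, stood it upright and released on the small board, and handed the job in at about 11 s; the last picture shows the mincer still in place, but the hand-in returned no verdict.

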